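Open the bench mill's tab-locked cap

ROBOT

A 6-joint arm with a two-finger parallel gripper is mounted at the origin on the work surface. World frame = base frame: x ahead of the robot, y to its left, z up, the work surface at z = 0. Lengths are in m, angles in rad, forces in N, time in s.
With the tool pointing down it reaches from about 0.35 to 0.875 m from the base axis. Payload 15.5 kg.
Tool frame: the origin (TCP) lies on the centre line of the jaws, within the pads' length; the fingertips stand 11 mm ahead of it and the grasp point (between the pads) lies 8 mm behind it (robot.tips_ahead is the distance from the TCP to the fingertips, in m); z points along the fingers, y is the line along which they close (so a half turn about z gives the same grasp; the last joint's range is limited). The gripper opens to 85 mm and grips with 20 to 120 N. Pads are 22 mm wide; open, the fingers measure 114 mm over their backs; the gripper's body (76 mm by 85 mm) begins 54 mm behind the grasp point. The pads swing forward as they close: fully open they stand 13 mm farther back than shut.
Start: joints at [-1.214, 0.494, 1.345, -0, 1.302, -0.096], TCP at [0.273, -0.562, 0.242] pointing down, gripper open.
Joint ranges: [-2.91, 2.91], [-0.82, 2.16], [0.22, 2.67], [-1.22, 4.37], [0.12, 2.79], [-3.08, 3.08]. Speed limits (rad/s): [1.89, 1.89, 2.57, 3.01, 3.01, 3.01].

INTERFACE

Orientations are given as a rotation vector (axis times angle).
In Python, from rig import robot gives the robot as it stands.
- The arm moves only by the tool jog_arm, never from a script. Its argument "steps" is a list of rows, each a list of 7 numbers: the shift along the world's x, y, z in m, then the turn, a rotation vector about the world's x, y, z in degrees, then the closure, from -1 (fully open) to 1 (shut). In form: [[x, y, z, ax, ay, az, hand], ...]. A call has 1 to 5 rows; each row shifts and turns the commanded pose from where the row before left it; what a row does not reach is not made up. A row lasts 1/8 s, in which the tool goes at most 62.5 mm and 10.7 degrees, less where a joint would pass 70% of its speed; a pose out of reach is approached as far as the arm can. A call with a gripper value outside its range is refused whole. The fingers move at their own pace and stop on an object; the grip force is fixed at half the most. Time passes only in rows, so rows that do not move let the fingers close. It gives the time, the measured TCP pose, the force, the opening and the grip force at its end, in the units of the state.
- robot.state(): the state, without advancing time (a new reading comes with each control period).
- robot.get_image(name): name is "side" or "top" or "wrist"; returns (picture, depth): 480x640x3 uint8, red, green, blue; 480x640 float32, m along the optical axis (not along the pixel's ray), 0 where there is no reading.
- robot.calibration(name): a dict with "K" (3x3 intrinsics, pixels), "world_to_cam" (4x4, takes a point from world to camera coordinates). Camera axes: x right, y up, looking along -z (the intrinsics and any distortion apply to the point x, -y, -z); pixel columns grow to the right and rows downward; lengths in m; the calibration is good to about 2 mm. A picture is of the moment at which its call begins: read the wrist's pose just before it. calibration takes no time and is no camera call; for the wrist camera it gives the pose at the moment of the call.
- robot.job_done(): hands the job in; it is judged then, once.
The state is a dict: "time_s": time; "joint_pos": joint angles; "dq": joint speeds; "joint_torque": joint torques, N m; "eef_pos": TCP position; "orientation": TCP orientation; "contact_force": force on the tool from outside, world axes, zero at the start; "ft_torque": the same for the moment, N m; "opening": finger opening in m; "gripper_force": force on a finger pad.
Only numpy, scipy, OpenCV 4.12 (cv2) and the standard library are available. Lean on these libraries where they do the work, as an engineer would, in place of code of your own. Each camera call takes 0.05 s, during which the arm holds its last target. There are 200 camera calls.

TASK

Open the bench mill: pinch the two tabs of its cap together as far as they go, keep them pinched and turn the cap anticlockwise (seen from above) until you feel its stop, then lift it straight off and set it down gently, right way up and flat inside the wide round steel dish. Feel your way: never force the cap sideways, round or upwards against the mill, and leave the other things where they stand.

Things in the scene. Friction and masses are not known exactly. Their poses are not given: they have to be found in the camera images.
- mill: White bench mill fixed to the table, 200 x 160 mm, deck 70 mm high. Origin on the table under the upright axis of its turret; x points to a grey hump that rises 30 mm over the deck, 73 to 123 mm from the axis; y left; z up. The turret is an aluminium ring on the deck, 96 mm across outside, 20 mm high. Over 35 N between cap and mill, in any direction, is forcing it.
- turret_top (a point): Cap axis at the turret's rim, 90 mm over the table; axes as the mill's. Sixteen teeth inside the ring, 22.5 degrees apart, their tips 38 mm from the axis, 12 to 20 mm over the deck, hold the cap's two tab toes; tabs let go on the way snap out and lock again. The cap has 1.5 mm of play sideways.
- turret_lip (a point): Cap axis 9 mm over the deck, the height of the steel lip that holds down the cap's two lugs. Two opposite gaps let the lugs rise. A stop halts the turning cap where its lugs lie under the gaps (room of about 2 mm on the near side, none beyond). From the locked start it comes after 0.5 to 1.4 rad anticlockwise; where exactly differs each time and must be felt.
- cap: White plastic cap, about 0.12 kg, loose but locked in the turret. Origin: centre of its underside, on the deck (70 mm) at first. z up, y to the left tab, x along its lugs. A disc 57 mm across, 14 mm high; at its foot two lugs 10 mm wide reach 36 mm from the axis along x and -x; on top a block 18 x 24 mm up to 38 mm, and beside it, at +y and -y, two upright tabs.
- cap_grip (a point): Point on the cap's axis between the tabs, 40 mm over the underside: where to pinch. Axes as the cap's. The tabs are ribbed, 22 mm wide (along x), 6 mm thick, 14 to 56 mm over the underside; the turret's rim is at 20 mm, so the upper 36 mm stand free. Outer faces 56 mm apart when free, 43 mm pinched fully in. They slide inwards along y, independently of each other.
- tab_left (a joint): How far the tab on the cap's +y side is pushed in: 0 free, 0.0065 m fully in (hard stop). Spring: 5 N at first, 9.5 N at the end. A toe on its foot, 8 mm wide, 13.5 to 19 mm over the cap's underside, reaches 42 mm from the axis when free and 35.5 mm when fully in.
- tab_right (a joint): The same for the tab on the cap's -y side: 0 free, 0.0065 m fully in.
- dish_in (a point): Centre of the floor of the round steel dish fixed on the table where the cap is to be put: floor 3 mm over the table, 84 mm inside and 92 mm outside diameter, rim 9 mm over its floor. The cap stands flat on the floor, lugs within the rim, in any yaw; the toes pass above the rim.
- vial: bystander: amber vial, 24 mm across, 50 mm high, origin at its foot
- reagent: bystander: amber reagent bottle, 66 mm across, 150 mm high, origin at its foot
- weigh_dish: bystander: small glass dish, 60 mm across, 15 mm high, origin at its foot (not where the cap goes)
- calculator: bystander: black pocket calculator lying flat, 130 x 72 x 12 mm, origin under its centre
- tip_box: bystander: pipette tip box, 85 x 120 x 60 mm, origin under its centre
- tube_rack: bystander: rack of tubes, 70 x 180 x 68 mm, origin under its centre
- spare_lid: bystander: plain round lid with a knob and no tabs, 60 mm across, 28 mm high, origin under its centre
There are look-alikes about, which are no part of the job. Leave any green look-alike of the cap alone.

How it is judged:
On the way, in this order (a step that is already met when the one before it is completed fails the run):
1. the cap, still down in the turret with both tabs pinched in, has been turned at least 0.4 rad (value of joint each of tab_left, tab_right above 0.003 m and angle between the x axis of cap and the x axis of mill, either way round above 0.4 rad and z of cap in the frame of mill below 0.076 m), for 0.1 s.
2. the cap is lifted clear of the turret (z of cap in the frame of mill above 0.1 m), for 0.1 s.
At the end, for the whole second after the job is handed in: The cap stands right way up (tilt under 0.06 rad), at rest and let go (tabs sprung out), flat on the dish's floor inside its rim (underside within 3 mm of the floor, axis within 14 mm of the dish's centre) (horizontal distance between cap and dish_in below 0.014 m and z of cap in the frame of dish_in between -0.003 and 0.003 m and angle between cap's own z axis and vertical below 0.06 rad and linear speed of cap below 0.02 m/s and value of joint each of tab_left, tab_right below 0.002 m); the robot touches nothing.
It fails at once if the cap is forced: over 35 N between the cap and the mill (contact force between cap and mill above 35 N).
It fails at once if the cap is dropped: untouched by the fingers and faster than 0.6 m/s (a fall of about 2 cm) (contact force between the fingers and cap below 0.05 N and linear speed of cap above 0.6 m/s).
It fails at once if a bystander is pushed more than 25 mm (distance of any of vial, reagent, weigh_dish, calculator, tip_box, tube_rack, spare_lid from where it was at the start of the episode above 0.025 m).
It also fails if it takes over 72 s, if anything falls off the work surface, if the arm or the gripper's body presses on something with over 40 N, if the wrist force passes 120 N, or if a joint passes its speed limit or range.

## Working session

There is one attempt and no reset: what is moved stays moved. The work goes in short steps, Python scripts to look and compute and a tool call to move; the robot and the scene stay as the last step left them, time stands still between calls to the robot, and variables do not carry over. Pictures are saved under pics/ and viewed, at most 10 in all, crops included, and the job is handed in when it is done.

Besides the shell and the picture viewer there is one more tool, called after "Request:" as name(argument=value, ...), one argument or row to a line, values as JSON. jog_arm: Moves the arm, as the interface text tells. Its arguments: {"type":"object","properties":{"steps":{"type":"array","items":{"type":"array","items":{"type":"number"}}}},"required":["steps"]}

```bash
mkdir -p pics; ls; python3 - <<'E'
from rig import robot
import cv2,numpy as np
print(robot.state())
for n in ("top","side"):
    p,d=robot.get_image(n); cv2.imwrite(f"pics/{n}0.png",p[:,:,::-1]); np.savez(f"{n}0.npz",p=p,d=d)
    c=robot.calibration(n); print(n,np.round(c["K"],1).tolist(),np.round(c["world_to_cam"],4).tolist(),[k for k in c])
E
```

```text
pics
{'time_s': 0.0, 'joint_pos': array([-1.21352807e+00,  4.94224341e-01,  1.34614320e+00, -2.61972795e-05,
        1.30248073e+00, -9.55209507e-02]), 'dq': array([-9.92861680e-05,  1.18216146e-03,  1.13217055e-03,  1.70614793e-03,
        1.77735000e-04, -2.74658761e-04]), 'joint_torque': array([-1.10510809e-03, -8.82160091e+01, -3.83869314e+01, -1.60379259e-04,
        1.00335773e-02, -2.59087676e-05]), 'eef_pos': array([ 0.2732835 , -0.56169925,  0.24167056]), 'orientation': array([-3.06021317e+00, -7.04911424e-01,  2.96602827e-04]), 'contact_force': array([0.26001148, 0.31336927, 0.05824217]), 'ft_torque': array([0.00536533, 0.02328617, 0.03552513]), 'gripper_force': 0.0, 'opening': 0.08547009046458433}
top [[523.7, 0.0, 322.4], [0.0, 523.7, 241.2], [0.0, 0.0, 1.0]] [[0.0099, -0.9999, 0.01, -0.0163], [0.9936, 0.0109, 0.1123, -0.5631], [-0.1124, 0.0088, 0.9936, -1.2561], [0.0, 0.0, 0.0, 1.0]] ['K', 'world_to_cam']
side [[587.8, 0.0, 327.5], [0.0, 587.8, 245.5], [0.0, 0.0, 1.0]] [[-0.9973, -0.0705, -0.0203, 0.5634], [0.0397, -0.7502, 0.66, -0.0832], [-0.0618, 0.6574, 0.751, -1.3411], [0.0, 0.0, 0.0, 1.0]] ['K', 'world_to_cam']
```

View pics/top0.png

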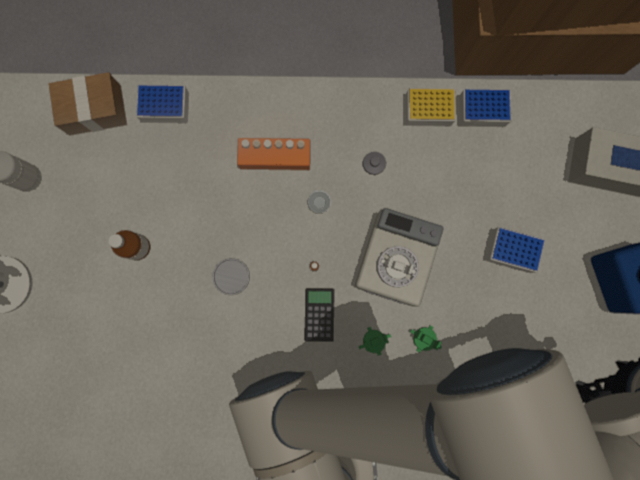

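View pics/side0.png

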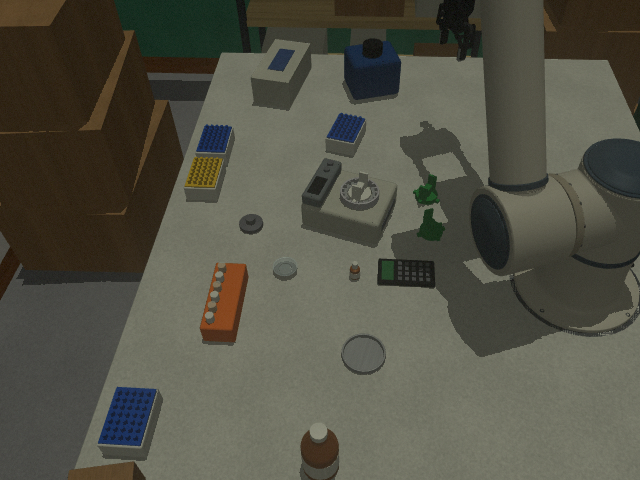

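```bash
cat > h.py <<'E'
import numpy as np,cv2
from rig import robot
def ray(c,u,v,z):
    K=c["K"];T=np.array(c["world_to_cam"]);R=T[:3,:3];o=-R.T@T[:3,3]
    d=R.T@np.array([(u-K[0,2])/K[0,0],-(v-K[1,2])/K[1,1],-1])
    return o+d*(z-o[2])/d[2]
def proj(c,P):
    T=np.array(c["world_to_cam"]);p=T[:3,:3]@np.array(P)+T[:3,3];K=c["K"]
    return K[0,0]*p[0]/-p[2]+K[0,2],K[1,1]*-p[1]/-p[2]+K[1,2]
E
python3 - <<'E'
from h import *
ct=robot.calibration("top");cs=robot.calibration("side")
print("turret",ray(ct,398,267,.09),ray(cs,360,192,.09))
print("hump",ray(ct,410,226,.1))
print("dish",ray(ct,232,276,.012),ray(cs,363,353.5,.012))
a=ray(ct,362,286,.07);
p=np.load("top0.npz")["p"]
i=cv2.resize(p[200:312,340:456],None,fx=5,fy=5,interpolation=cv2.INTER_CUBIC)
s=np.load("side0.npz")["p"];j=cv2.resize(s[150:250,290:406],None,fx=5,fy=5,interpolation=cv2.INTER_CUBIC)
j=cv2.resize(j,(400,345));i=cv2.resize(i,(400,386));j=np.pad(j,((0,41),(0,0),(0,0)))
cv2.imwrite("pics/crop.png",np.hstack([i,j])[:,:,::-1])
# dish outline fit
for n,c,(u,v) in(("top",ct,(232,276)),("side",cs,(363,353))):
    d=np.load(n+"0.npz")["d"]
    T=np.array(c["world_to_cam"]);R=T[:3,:3];K=c["K"]
    V,U=np.mgrid[v-30:v+31,u-35:u+36];D=d[v-30:v+31,u-35:u+36].astype(float)
    P=np.stack([(U-K[0,2])/K[0,0]*D,-(V-K[1,2])/K[1,1]*D,-D],-1)
    W=(P-T[:3,3])@R
    m=(W[...,2]>.0085)&(W[...,2]<.03)
    pts=W[m]; print(n,m.sum(),np.median(W[...,2]))
    if m.sum()>10:
        A=np.c_[2*pts[:,:2],np.ones(len(pts))];s_=np.linalg.lstsq(A,(pts[:,:2]**2).sum(1),rcond=None)[0]
        print(s_[:2],np.sqrt(s_[2]+s_[0]**2+s_[1]**2))
E
```

```text
turret [ 0.4979811  -0.18734298  0.09      ] [ 0.49687353 -0.17768261  0.09      ]
hump [ 0.59365017 -0.21453096  0.1       ]
dish [0.47643826 0.2121355  0.012     ] [0.47534497 0.22257333 0.012     ]
top 214 0.001866234898142789
[0.47396017 0.21207339] 0.04405607796770634
side 284 0.0015414555267742847
[0.47501379 0.21948927] 0.04347201441312399
```

View pics/crop.png

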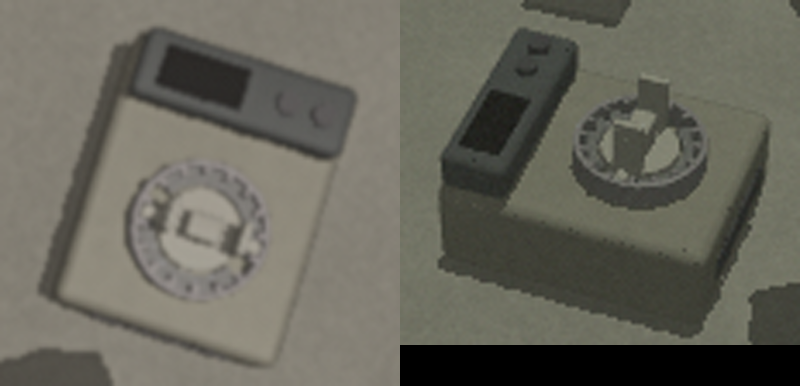

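White cap in the turret sits at top pixel (398,267). Its possible look-alikes are the green caps at (375,340) and (426,339) and the spare lid at (374,162). The crop confirms the white cap, with two tabs standing in the turret ring. The target dish is the wide one at (232,276), not the small glass one at (318,203). I'm moving above the mill.

Request:
jog_arm(
  steps=[
    [0.028,0.0475,0.005,0,0,-6,-1],
    [0.028,0.0475,0.005,0,0,-6,-1],
    [0.028,0.0475,0.005,0,0,-6,-1],
    [0.028,0.0475,0.005,0,0,-6,-1],
    [0.028,0.0475,0.005,0,0,-6,-1],
  ],
)

```text
time_s: 0.72
eef_pos: [0.414, -0.3228, 0.2673]
orientation: [-3.139, 0.117, 0.0]
contact_force: [0.5, -1.7, -0.5]
opening: 0.0853
gripper_force: 0.0
```

Request:
jog_arm(
  steps=[
    [0.028,0.0475,0.005,0,0,-6,-1],
    [0.028,0.0475,0.005,0,0,-6,-1],
    [0.028,0.0475,0.005,0,0,-6,-1],
    [0,0,0,0,0,-1,-1],
    [0,0,0,0,0,0,-1],
  ],
)

```text
time_s: 1.35
eef_pos: [0.4972, -0.182, 0.282]
orientation: [3.079, -0.626, -0.001]
contact_force: [-0.8, 0.1, -0.3]
opening: 0.0856
gripper_force: 0.0
```

```bash
python3 - <<'E'
from h import *
s=robot.state(); print(s["joint_pos"].round(3),s["time_s"],s["contact_force"],s["eef_pos"],s["orientation"])
c=robot.calibration("wrist"); p,d=robot.get_image("wrist"); np.savez("w1.npz",p=p,d=d,**c); cv2.imwrite("pics/w1.png",p[:,:,::-1])
T=c["world_to_cam"];print("cam",-T[:3,:3].T@T[:3,3],c["K"].tolist(), T[:3,:3])
print(proj(c,(.497,-.182,.09)))
E
```

```text
[-0.464  0.32   1.523 -0.     1.299  1.508] 1.35 [-0.75726953  0.08917635 -0.32200201] [ 0.4972278  -0.18199518  0.28201728] [ 3.07855896e+00 -6.25641494e-01 -9.29102654e-04]
cam [ 0.56625256 -0.21117969  0.41330127] [[393.2982908550702, 0.0, 319.5765202745639], [0.0, 393.2982908550702, 237.39268028352205], [0.0, 0.0, 1.0]] [[-0.38988195 -0.92086354  0.00154951]
 [ 0.88133305 -0.37363191 -0.28922527]
 [ 0.26691596 -0.11139808  0.95725981]]
(np.float64(319.13581164925137), np.float64(211.78001124927266))
```

View pics/w1.png

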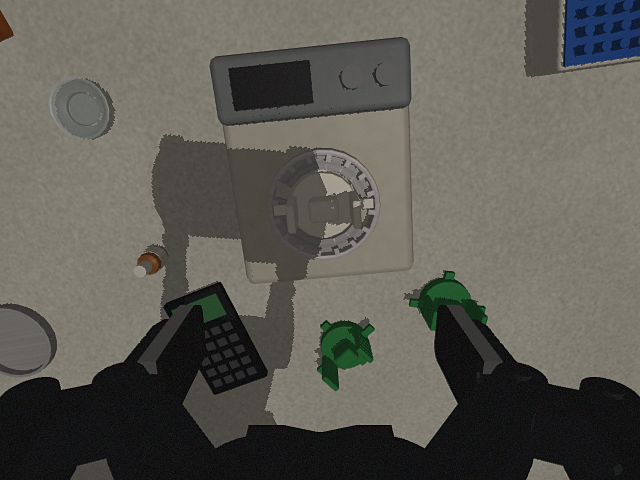

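The wrist view shows the ring centred near (326,203), with tabs at about (283,213) and (358,207). The jaws are nearly aligned with the tabs. Next I'll measure with the wrist depth.

```bash
cat >> h.py <<'E'
def cloud(d,c):
    T=np.array(c["world_to_cam"]);K=c["K"];V,U=np.mgrid[:480,:640];D=d.astype(float)
    P=np.stack([(U-K[0,2])/K[0,0]*D,-(V-K[1,2])/K[1,1]*D,-D],-1)
    return (P-T[:3,3])@T[:3,:3]
def circ(q):
    A=np.c_[2*q,np.ones(len(q))];s=np.linalg.lstsq(A,(q**2).sum(1),rcond=None)[0]
    return s[:2],np.sqrt(s[2]+s[:2]@s[:2])
E
python3 - <<'E'
from h import *
f=np.load("w1.npz");W=cloud(f["d"],f);d=f["d"]
roi=np.zeros((480,640),bool);roi[130:275,255:400]=1;roi&=d>0
z=W[...,2];print("hist",np.histogram(z[roi],bins=np.arange(.06,.14,.005)))
m=roi&(z>.086)&(z<.094)
cs,_=cv2.findContours(m.astype(np.uint8),cv2.RETR_EXTERNAL,cv2.CHAIN_APPROX_NONE)
k=max(cs,key=cv2.contourArea)[:,0];h=cv2.convexHull(k)[:,0]
e=cv2.fitEllipse(k);print(e)
q=np.array([ray(f,u,v,.09)[:2] for u,v in h]);C,r=circ(q);print("ring",C,r)
t=roi&(z>.118);n,l,st,ce=cv2.connectedComponentsWithStats(t.astype(np.uint8));
P=[]
for i in range(1,n):
    if st[i,4]>15:
        w=W[l==i];print(st[i],ce[i].round(1),w.min(0).round(4),w.max(0).round(4),w.mean(0).round(4));P.append(cv2.minAreaRect((w[:,:2]*1000).astype(np.float32)));print(P[-1])
b=roi&(z>.104)&(z<.112);w=W[b];print("block",cv2.minAreaRect((w[:,:2]*1000).astype(np.float32)))
# tab by depth in mill deck: mill yaw from hump edge
hm=(z>.095)&(z<.105)&(np.hypot(W[...,0]-.59,W[...,1]+.21)<.12);print("hump",cv2.minAreaRect((W[hm][:,:2]*1000).astype(np.float32)))
E
```

```text
hist (array([   0, 7160, 4331,  558, 4320, 2348,  745,   69,   93,  655,   42,
         47,  171,  323,    0,    0]), array([0.06 , 0.065, 0.07 , 0.075, 0.08 , 0.085, 0.09 , 0.095, 0.1  ,
       0.105, 0.11 , 0.115, 0.12 , 0.125, 0.13 , 0.135, 0.14 ]))
((322.8133239746094, 204.28688049316406), (110.54694366455078, 112.42037200927734), 88.5689926147461)
ring [ 0.49989378 -0.18656889] 0.04753738689321068
[351 199  11  30 256] [356.1 213.4] [ 0.4811 -0.216   0.1183] [ 0.5026 -0.2045  0.1276] [ 0.4925 -0.2103  0.125 ]
((491.8077392578125, -210.41224670410156), (6.54121732711792, 21.90228271484375), 71.41773223876953)
[285 204  11  30 254] [290.3 218.5] [ 0.4967 -0.1685  0.1183] [ 0.5183 -0.157   0.1273] [ 0.5082 -0.1631  0.1248]
((507.5207824707031, -162.4935760498047), (6.593440532684326, 21.94105339050293), 71.25912475585938)
block ((500.20574951171875, -187.09571838378906), (55.87885665893555, 20.52985954284668), 71.82528686523438)
hump ((553.2680053710938, -203.52645874023438), (148.90179443359375, 132.27093505859375), 72.68563079833984)
```

Request:
jog_arm(
  steps=[
    [0.0025,-0.0045,-0.04,0,0,4.6,-1],
    [0,0,-0.04,0,0,0,-1],
    [0,0,-0.04,0,0,0,-0.7],
    [0,0,-0.03,0,0,0,-0.5],
    [0,0,0,0,0,0,-0.5],
  ],
)

```text
time_s: 2.02
eef_pos: [0.4983, -0.187, 0.1306]
orientation: [-3.099, 0.505, 0.006]
contact_force: [0.1, -0.2, 0.3]
opening: 0.064
gripper_force: 0.0
```

```bash
python3 - <<'E'
from h import *
s=robot.state(); print(s["eef_pos"],s["orientation"],s["opening"])
c=robot.calibration("wrist"); p,d=robot.get_image("wrist"); np.savez("w2.npz",p=p,d=d,**c); cv2.imwrite("pics/w2.png",p[:,:,::-1])
z=cloud(d,c);m=(z[...,2]>.12)&(z[...,2]<.128)&(np.hypot(z[...,0]-.5,z[...,1]+.1865)<.035)
n,l,st,ce=cv2.connectedComponentsWithStats(m.astype(np.uint8))
for i in range(1,n):
    if st[i,4]>30: print(st[i],cv2.minAreaRect((z[l==i][:,:2]*1000).astype(np.float32)))
E
```

```text
[ 0.49826675 -0.18700634  0.13063814] [-3.09946447  0.50527089  0.00630402] 0.0640319043677858
[243 286  20  57 927] ((507.75189208984375, -162.6318359375), (6.436640739440918, 22.73624038696289), 72.45755004882812)
[371 286  19  57 922] ((491.86102294921875, -210.23800659179688), (6.7357892990112305, 22.558080673217773), 71.77828979492188)
[234 297   4  45  72] ((510.0042724609375, -157.40408325195312), (0.5993271470069885, 18.419843673706055), 71.33059692382812)
[402 298   4  44  62] ((489.2679138183594, -218.09552001953125), (0.4801602363586426, 18.674591064453125), 71.433837890625)
```

View pics/w2.png

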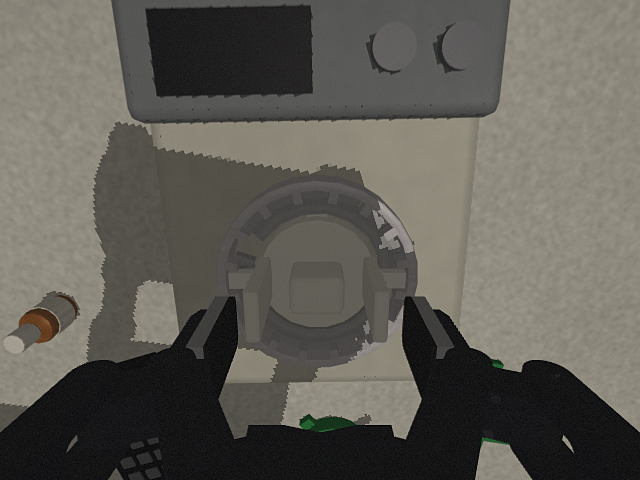

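The fingers straddle the two tabs in the wrist view, at about (255,300) and (377,300). The jaw centre is about 1 mm off, so I'll correct, descend and check.

Request:
jog_arm(
  steps=[
    [0.0015,0.0007,-0.012,0,0,0,-0.5],
    [0,0,-0.012,0,0,0,-0.5],
    [0,0,0,0,0,0,-0.4],
    [0,0,0,0,0,0,-0.4],
  ],
)

```text
time_s: 2.58
eef_pos: [0.5015, -0.1858, 0.1085]
orientation: [3.101, -0.504, 0.0]
contact_force: [0.4, -0.4, -0.1]
opening: 0.0596
gripper_force: 0.0
```

Request:
jog_arm(
  steps=[
    [-0.0016,-0.0006,-0.002,0,0,0,-0.4],
    [0,0,0,0,0,0,-0.32],
    [0,0,0,0,0,0,-0.25],
    [0,0,0,0,0,0,-0.2],
    [0,0,0,0,0,0,-0.2],
  ],
)

```text
time_s: 3.2
eef_pos: [0.4999, -0.1865, 0.1067]
orientation: [3.101, -0.504, 0.001]
contact_force: [-1.8, 0.3, 6.6]
opening: 0.0514
gripper_force: 6.4
```

Request:
jog_arm(
  steps=[
    [0,0,0.0005,0,0,0,-0.15],
    [0,0,0.0005,0,0,0,-0.1],
    [0,0,0,0,0,0,-0.06],
    [0,0,0,0,0,0,-0.06],
  ],
)

```text
time_s: 3.7
eef_pos: [0.4999, -0.1865, 0.1075]
orientation: [3.101, -0.504, 0.0]
contact_force: [-1.9, 0.7, 6.1]
opening: 0.0454
gripper_force: 8.4
```

Request:
jog_arm(
  steps=[
    [0,0,0.0004,0,0,0,-0.03],
    [0,0,0.0004,0,0,0,-0.01],
    [0,0,0,0,0,0,0.0],
    [0,0,0,0,0,0,0.0],
  ],
)

```text
time_s: 4.2
eef_pos: [0.4998, -0.1864, 0.108]
orientation: [-3.101, 0.504, 0.0]
contact_force: [-0.0, -0.5, -1.2]
opening: 0.0431
gripper_force: 9.2
```

Request:
jog_arm(
  steps=[
    [0,0,0,0,0,0,0.01],
    [0,0,0,0,0,0,0.03],
    [0,0,0,0,0,0,0.03],
  ],
)

```text
time_s: 4.58
eef_pos: [0.4998, -0.1864, 0.1082]
orientation: [-3.101, 0.504, -0.0]
contact_force: [-1.3, 0.6, 5.3]
opening: 0.0418
gripper_force: 17.4
```

```bash
python3 -c "
from h import *
s=robot.state();print(s['ft_torque'],s['contact_force'],s['joint_pos'].round(3))"
```

```text
[0.14908966 0.2379452  0.00886815] [-1.33142444  0.56870088  5.26632667] [-0.469  0.542  1.717  0.     0.883  1.424]
```

Request:
jog_arm(
  steps=[
    [0,0,0,0,0,4,0.03],
    [0,0,0,0,0,5,0.03],
    [0,0,0,0,0,5,0.03],
    [0,0,0,0,0,5,0.03],
    [0,0,0,0,0,4,0.03],
  ],
)

```text
time_s: 5.2
eef_pos: [0.5001, -0.1866, 0.1082]
orientation: [3.139, 0.128, 0.001]
contact_force: [0.1, 0.1, 3.0]
opening: 0.0417
gripper_force: 17.0
```

```bash
cat > t.py <<'E'
from h import *
s=robot.state();o=s["orientation"];print("yaw",round((2*np.degrees(np.arctan2(o[1],o[0]))-90)%180,2),"M",s['ft_torque'].round(3),s['contact_force'].round(1),s['joint_pos'].round(3)[5],s["opening"].round(4),s["gripper_force"],s["eef_pos"].round(4))
E
python3 t.py
```

```text
Traceback (most recent call last):
  File "t.py", line 2, in <module>
    s=robot.state();o=s["orientation"];print("yaw",round((2*np.degrees(np.arctan2(o[1],o[0]))-90)%180,2),"M",s['ft_torque'].round(3),s['contact_force'].round(1),s['joint_pos'].round(3)[5],s["opening"].round(4),s["gripper_force"],s["eef_pos"].round(4))
                                                                                                                                                                                            ^^^^^^^^^^^^^^^^^^
AttributeError: 'float' object has no attribute 'round'
```

```bash
sed -i 's/s\["opening"\].round(4)/round(s["opening"],5)/' t.py; python3 t.py
```

```text
yaw 94.69 M [ 0.083 -0.007 -0.071] [0.1 0.1 3. ] 1.02 0.04166 16.962570548057556 [ 0.5001 -0.1866  0.1082]
```

Request:
jog_arm(
  steps=[
    [0,0,0,0,0,2,0.03],
    [0,0,0,0,0,2,0.03],
    [0,0,0,0,0,2,0.03],
    [0,0,0,0,0,0,0.03],
  ],
)

```text
time_s: 5.7
eef_pos: [0.5, -0.1865, 0.1082]
orientation: [3.128, 0.289, 0.001]
contact_force: [0.4, 0.0, 5.6]
opening: 0.0416
gripper_force: 17.4
```

```bash
python3 t.py
```

```text
yaw 100.57 M [ 0.058 -0.059  0.076] [0.4 0.  5.6] 0.917 0.04161 17.39931732416153 [ 0.5    -0.1865  0.1082]
```

Request:
jog_arm(
  steps=[
    [0,0,0,0,0,2,0.03],
    [0,0,0,0,0,2,0.03],
    [0,0,0,0,0,2,0.03],
  ],
)

```text
time_s: 6.08
eef_pos: [0.5, -0.1865, 0.1082]
orientation: [3.108, 0.453, 0.001]
contact_force: [-0.1, 0.8, 6.0]
opening: 0.0419
gripper_force: 17.4
```

```bash
python3 t.py
```

```text
yaw 106.6 M [ 0.094 -0.004 -0.101] [-0.1  0.8  6. ] 0.812 0.04195 17.443927824497223 [ 0.5    -0.1865  0.1082]
```

Request:
jog_arm(
  steps=[
    [0,0,0,0,0,2,0.03],
    [0,0,0,0,0,2,0.03],
    [0,0,0,0,0,2,0.03],
  ],
)

```text
time_s: 6.45
eef_pos: [0.5, -0.1865, 0.1082]
orientation: [3.08, 0.616, 0.001]
contact_force: [0.8, 0.2, 5.3]
opening: 0.0416
gripper_force: 17.5
```

```bash
python3 t.py
```

```text
yaw 112.6 M [ 0.066  0.042 -0.101] [0.8 0.2 5.3] 0.707 0.04158 17.456273138523102 [ 0.5    -0.1865  0.1082]
```

Request:
jog_arm(
  steps=[
    [0,0,0,0,0,2,0.03],
    [0,0,0,0,0,2,0.03],
    [0,0,0,0,0,2,0.03],
  ],
)

```text
time_s: 6.82
eef_pos: [0.5, -0.1865, 0.1082]
orientation: [3.044, 0.776, 0.001]
contact_force: [-0.6, 0.7, 7.1]
opening: 0.0416
gripper_force: 17.5
```

```bash
python3 t.py
```

```text
yaw 118.6 M [ 0.035  0.037 -0.043] [-0.6  0.7  7.1] 0.603 0.04164 17.464921474456787 [ 0.5    -0.1865  0.1082]
```

Request:
jog_arm(
  steps=[
    [0,0,0,0,0,2,0.03],
    [0,0,0,0,0,2,0.03],
    [0,0,0,0,0,2,0.03],
  ],
)

```text
time_s: 7.2
eef_pos: [0.5, -0.1865, 0.1082]
orientation: [2.999, 0.934, 0.001]
contact_force: [0.0, 0.6, 4.8]
opening: 0.0417
gripper_force: 17.5
```

```bash
python3 t.py
```

```text
yaw 124.6 M [ 0.088  0.017 -0.091] [0.  0.6 4.8] 0.498 0.04173 17.472474575042725 [ 0.5    -0.1865  0.1082]
```

Request:
jog_arm(
  steps=[
    [0,0,0,0,0,2,0.03],
    [0,0,0,0,0,2,0.03],
    [0,0,0,0,0,2,0.03],
  ],
)

```text
time_s: 7.58
eef_pos: [0.5, -0.1865, 0.1083]
orientation: [2.946, 1.09, 0.001]
contact_force: [-0.1, 0.3, 5.8]
opening: 0.0419
gripper_force: 17.5
```

```bash
python3 t.py
```

```text
yaw 130.6 M [ 0.097 -0.    -0.106] [-0.1  0.3  5.8] 0.393 0.04192 17.47856318950653 [ 0.5    -0.1865  0.1083]
```

Request:
jog_arm(
  steps=[
    [0,0,0,0,0,2,0.03],
    [0,0,0,0,0,2,0.03],
    [0,0,0,0,0,1,0.03],
  ],
)

```text
time_s: 7.95
eef_pos: [0.5, -0.1865, 0.1082]
orientation: [2.896, 1.217, 0.0]
contact_force: [-0.4, 1.7, 6.1]
opening: 0.0418
gripper_force: 17.6
```

```bash
python3 t.py
```

```text
yaw 135.58 M [ 0.156  0.076 -0.081] [-0.4  1.7  6.1] 0.306 0.04184 17.593872249126434 [ 0.5    -0.1865  0.1082]
```

Request:
jog_arm(
  steps=[
    [0,0,0,0,0,2,0.03],
    [0,0,0,0,0,2,0.03],
    [0,0,0,0,0,1,0.03],
  ],
)

```text
time_s: 8.32
eef_pos: [0.4998, -0.1864, 0.1082]
orientation: [-2.84, -1.342, -0.0]
contact_force: [-0.9, 0.5, 6.7]
opening: 0.0419
gripper_force: 17.8
```

```bash
python3 t.py
```

```text
yaw 140.58 M [ 0.216  0.185 -0.137] [-0.9  0.5  6.7] 0.219 0.04188 17.765690088272095 [ 0.4998 -0.1864  0.1082]
```

Request:
jog_arm(
  steps=[
    [0,0,0,0,0,1.5,0.03],
    [0,0,0,0,0,1.5,0.03],
    [0,0,0,0,0,1,0.03],
  ],
)

```text
time_s: 8.7
eef_pos: [0.4988, -0.1858, 0.1082]
orientation: [-2.791, -1.439, 0.002]
contact_force: [-8.0, 4.7, 14.5]
opening: 0.0418
gripper_force: 20.6
```

```bash
python3 t.py
```

```text
yaw 144.55 M [ 0.817  1.349 -0.669] [-8.   4.7 14.5] 0.15 0.04183 20.55755317211151 [ 0.4988 -0.1858  0.1082]
```

The stop is felt at about 142° (moment −0.67 N·m). I'll back off slightly.

Request:
jog_arm(
  steps=[
    [0,0,0,0,0,-1.5,0.03],
    [0,0,0,0,0,-1,0.03],
    [0,0,0,0,0,0,0.03],
  ],
)

```text
time_s: 9.07
eef_pos: [0.499, -0.1859, 0.1082]
orientation: [-2.822, -1.377, 0.001]
contact_force: [-5.5, 3.0, 12.2]
opening: 0.0415
gripper_force: 19.1
```

```bash
python3 t.py
```

```text
yaw 142.02 M [0.617 0.879 0.003] [-5.5  3.  12.2] 0.194 0.04152 19.076307713985443 [ 0.499  -0.1859  0.1082]
```

Request:
jog_arm(
  steps=[
    [0,0,0,0,0,-1,0.03],
    [0,0,0,0,0,-0.6,0.03],
    [0,0,0,0,0,0,0.03],
  ],
)

```text
time_s: 9.45
eef_pos: [0.4995, -0.1862, 0.1082]
orientation: [-2.842, -1.338, 0.001]
contact_force: [-3.4, 1.4, 8.6]
opening: 0.0419
gripper_force: 18.3
```

```bash
python3 t.py
```

```text
yaw 140.43 M [0.37  0.484 0.051] [-3.4  1.4  8.6] 0.222 0.04192 18.30369472503662 [ 0.4995 -0.1862  0.1082]
```

Request:
jog_arm(
  steps=[
    [0,0,0,0,0,-0.6,0.03],
    [0,0,0.001,0,0,0,0.03],
    [0,0,0.001,0,0,0,0.03],
    [0,0,0.001,0,0,0,0.03],
  ],
)

```text
time_s: 9.95
eef_pos: [0.4997, -0.1863, 0.111]
orientation: [-2.849, -1.324, 0.0]
contact_force: [-0.3, 1.0, -2.3]
opening: 0.0419
gripper_force: 15.9
```

```bash
python3 t.py
```

```text
yaw 139.85 M [0.113 0.08  0.01 ] [-0.3  1.  -2.3] 0.232 0.04187 15.93429833650589 [ 0.4997 -0.1863  0.111 ]
```

Request:
jog_arm(
  steps=[
    [0,0,0.001,0,0,0,0.03],
    [0,0,0.001,0,0,0,0.03],
    [0,0,0.001,0,0,0,0.03],
  ],
)

```text
time_s: 10.32
eef_pos: [0.4997, -0.1863, 0.1141]
orientation: [-2.849, -1.324, 0.0]
contact_force: [-1.8, 0.9, -1.2]
opening: 0.0416
gripper_force: 15.8
```

Request:
jog_arm(
  steps=[
    [0,0,0.001,0,0,0,0.03],
    [0,0,0.001,0,0,0,0.03],
    [0,0,0.001,0,0,0,0.03],
  ],
)

```text
time_s: 10.7
eef_pos: [0.4998, -0.1864, 0.1171]
orientation: [-2.849, -1.324, 0.0]
contact_force: [0.0, 0.8, -1.7]
opening: 0.0419
gripper_force: 15.8
```

```bash
python3 t.py; python3 - <<'E'
from h import *
c=robot.calibration("wrist"); p,d=robot.get_image("wrist"); cv2.imwrite("pics/w3.png",p[:,:,::-1])
E
```

```text
yaw 139.84 M [0.208 0.272 0.053] [ 0.   0.8 -1.7] 0.232 0.04185 15.797589719295502 [ 0.4998 -0.1864  0.1171]
```

View pics/w3.png

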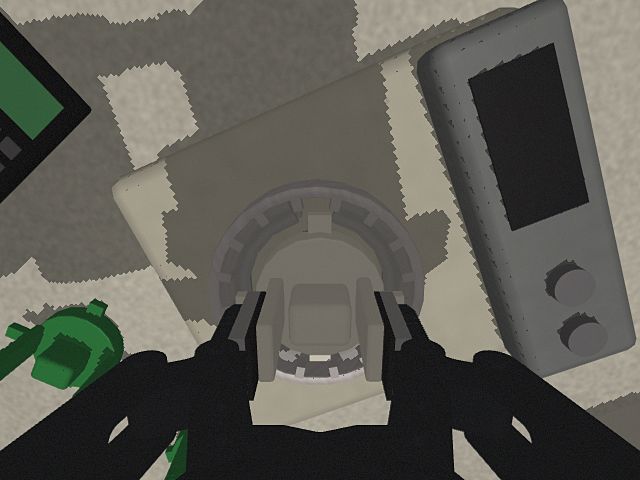

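The cap turned with the gripper: the lug at (318,220) sits in the gap, and the force is only about the cap's weight. Continuing the lift.

Request:
jog_arm(
  steps=[
    [0,0,0.002,0,0,0,0.03],
    [0,0,0.002,0,0,0,0.03],
    [0,0,0.002,0,0,0,0.03],
    [0,0,0.002,0,0,0,0.03],
    [0,0,0.002,0,0,0,0.03],
  ],
)

```text
time_s: 11.38
eef_pos: [0.4999, -0.1865, 0.1273]
orientation: [2.849, 1.324, 0.0]
contact_force: [0.1, -0.6, -1.3]
opening: 0.0421
gripper_force: 16.0
```

Request:
jog_arm(
  steps=[
    [0,0,0.004,0,0,0,0.03],
    [0,0,0.006,0,0,0,0.03],
    [0,0,0.012,0,0,0,0.03],
    [0,0,0.02,0,0,0,0.03],
    [0,0,0.02,0,0,0,0.03],
  ],
)

```text
time_s: 12.0
eef_pos: [0.4998, -0.1864, 0.1904]
orientation: [2.849, 1.324, 0.0]
contact_force: [-0.6, -0.7, -1.0]
opening: 0.0416
gripper_force: 16.0
```

```bash
python3 t.py; python3 - <<'E'
from h import *
s=robot.state();print(s["joint_pos"].round(2))
c=robot.calibration("wrist"); p,d=robot.get_image("wrist"); W=cloud(d,c); e=s["eef_pos"]
z=W[...,2]-e[2];m=(np.hypot(W[...,0]-e[0],W[...,1]-e[1])<.03)&(d>0)
print(np.histogram(z[m],bins=np.arange(-.09,.03,.005)))
E
```

```text
yaw 139.85 M [0.    0.029 0.018] [-0.6 -0.7 -1. ] 0.232 0.04165 16.042086482048035 [ 0.4998 -0.1864  0.1904]
[-0.47  0.43  1.64  0.    1.08  0.23]
(array([   0,    0,    0,    0,    0,    0,    0,    0,    0,    0,   87,
        459, 1519, 4636,  519,  575,  630, 2912,  943,  660,  724, 2514,
        684]), array([-9.00000000e-02, -8.50000000e-02, -8.00000000e-02, -7.50000000e-02,
       -7.00000000e-02, -6.50000000e-02, -6.00000000e-02, -5.50000000e-02,
       -5.00000000e-02, -4.50000000e-02, -4.00000000e-02, -3.50000000e-02,
       -3.00000000e-02, -2.50000000e-02, -2.00000000e-02, -1.50000000e-02,
       -1.00000000e-02, -5.00000000e-03,  8.32667268e-17,  5.00000000e-03,
        1.00000000e-02,  1.50000000e-02,  2.00000000e-02,  2.50000000e-02]))
```

Request:
jog_arm(
  steps=[
    [-0.005,0.024,0,0,0,0,0.03],
    [-0.01,0.048,0,0,0,0,0.03],
    [-0.01,0.048,0,0,0,0,0.03],
    [-0.01,0.048,0,0,0,0,0.03],
    [-0.01,0.048,0,0,0,0,0.03],
  ],
)

```text
time_s: 12.68
eef_pos: [0.4535, 0.0317, 0.1889]
orientation: [-2.849, -1.324, 0.001]
contact_force: [1.2, 0.7, -1.0]
opening: 0.0417
gripper_force: 16.1
```

Request:
jog_arm(
  steps=[
    [-0.01,0.048,0,0,0,0,0.03],
    [-0.01,0.048,0,0,0,0,0.03],
    [-0.005,0.024,0,0,0,0,0.03],
    [0,0,0,0,0,0,0.03],
  ],
)

```text
time_s: 13.18
eef_pos: [0.4284, 0.1514, 0.1888]
orientation: [-2.847, -1.328, 0.001]
contact_force: [-0.2, -0.4, -0.4]
opening: 0.0418
gripper_force: 16.1
```

```bash
python3 t.py; python3 - <<'E'
from h import *
c=robot.calibration("wrist"); p,d=robot.get_image("wrist"); np.savez("w4.npz",p=p,d=d,**c);cv2.imwrite("pics/w4.png",p[:,:,::-1])
W=cloud(d,c);z=W[...,2]
m=(d>0)&(np.hypot(W[...,0]-.475,W[...,1]-.216)<.06)&(z>.009)&(z<.03)
print(m.sum(),np.median(z[m]));q=W[m][:,:2]
C,r=circ(q);k=abs(np.hypot(*(q-C).T)-r)<.006;print(C,r,circ(q[k]),k.sum())
E
```

```text
yaw 140.01 M [-0.01  -0.006 -0.042] [-0.2 -0.4 -0.4] 0.906 0.04181 16.061253547668457 [0.4284 0.1514 0.1888]
2137 0.011478009166810285
[0.47597604 0.21660643] 0.043609762629270285 (array([0.47597604, 0.21660643]), np.float64(0.043609762629270285)) 2137
```

View pics/w4.png

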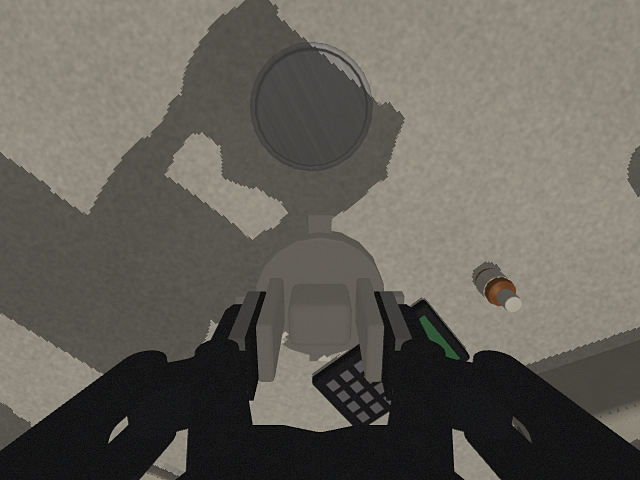

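The held cap is upright with its lug at (320,222), and the dish centre is at (311,106), which is (0.476, 0.2166).

Request:
jog_arm(
  steps=[
    [0.016,0.0217,0,0,0,0,0.03],
    [0.016,0.0217,0,0,0,0,0.03],
    [0.0156,0.0218,-0.02,0,0,0,0.03],
    [0,0,-0.04,0,0,0,0.03],
    [0,0,-0.04,0,0,0,0.03],
  ],
)

```text
time_s: 13.85
eef_pos: [0.4776, 0.2142, 0.088]
orientation: [2.849, 1.323, 0.001]
contact_force: [1.7, 0.9, -1.5]
opening: 0.0413
gripper_force: 16.1
```

Request:
jog_arm(
  steps=[
    [0,0,-0.025,0,0,0,0.03],
    [0,0,-0.012,0,0,0,0.03],
    [0,0,-0.004,0,0,0,0.03],
    [0,0,0,0,0,0,0.03],
  ],
)

```text
time_s: 14.35
eef_pos: [0.4778, 0.2147, 0.0486]
orientation: [2.849, 1.323, 0.001]
contact_force: [0.1, -0.4, -1.2]
opening: 0.0418
gripper_force: 16.0
```

Request:
jog_arm(
  steps=[
    [-0.0018,0.0019,-0.002,0,0,0,0.03],
    [0,0,-0.002,0,0,0,0.03],
    [0,0,-0.0015,0,0,0,0.03],
    [0,0,-0.0005,0,0,0,0.03],
  ],
)

```text
time_s: 14.85
eef_pos: [0.4756, 0.2167, 0.042]
orientation: [2.849, 1.324, -0.0]
contact_force: [-0.5, -0.5, -0.8]
opening: 0.0415
gripper_force: 16.0
```

Request:
jog_arm(
  steps=[
    [0,0,-0.0007,0,0,0,0.03],
    [0,0,-0.0007,0,0,0,0.03],
    [0,0,0,0,0,0,0.03],
  ],
)

```text
time_s: 15.22
eef_pos: [0.4757, 0.2167, 0.0412]
orientation: [2.849, 1.324, 0.001]
contact_force: [-2.0, -0.6, 12.6]
opening: 0.0419
gripper_force: 19.6
```

Request:
jog_arm(
  steps=[
    [0,0,0.0004,0,0,0,0.0],
    [0,0,0,0,0,0,-0.1],
    [0,0,0,0,0,0,-0.2],
    [0,0,0,0,0,0,-0.3],
    [0,0,0,0,0,0,-0.4],
  ],
)

```text
time_s: 15.85
eef_pos: [0.4757, 0.2167, 0.0411]
orientation: [2.849, 1.324, 0.0]
contact_force: [0.2, -0.1, -0.5]
opening: 0.0599
gripper_force: 0.0
```

Request:
jog_arm(
  steps=[
    [0,0,0,0,0,0,-0.5],
    [0,0,0,0,0,0,-0.55],
    [0,0,0,0,0,0,-0.55],
  ],
)

```text
time_s: 16.23
eef_pos: [0.4757, 0.2167, 0.0411]
orientation: [2.849, 1.324, 0.0]
contact_force: [-0.5, 0.4, 0.5]
opening: 0.0656
gripper_force: 0.0
```

Released with no residual force. Now I'll raise straight up and check.

Request:
jog_arm(
  steps=[
    [0,0,0.01,0,0,0,-0.55],
    [0,0,0.02,0,0,0,-0.55],
    [0,0,0.04,0,0,0,-0.55],
    [0,0,0.05,0,0,0,-0.55],
    [-0.02,-0.02,0.05,0,0,0,-0.55],
  ],
)

```text
time_s: 16.85
eef_pos: [0.4563, 0.1971, 0.2134]
orientation: [2.848, 1.325, 0.003]
contact_force: [1.3, -1.4, 0.9]
opening: 0.0661
gripper_force: 0.0
```

Request:
jog_arm(
  steps=[
    [0,0,0,0,0,0,-0.55],
    [0,0,0,0,0,0,-0.55],
  ],
)

```text
time_s: 17.1
eef_pos: [0.4556, 0.1967, 0.2114]
orientation: [2.849, 1.324, 0.001]
contact_force: [-1.2, -0.9, -0.2]
opening: 0.0661
gripper_force: 0.0
```

```bash
python3 t.py; python3 - <<'E'
from h import *
c=robot.calibration("wrist"); p,d=robot.get_image("wrist"); cv2.imwrite("pics/w5.png",p[:,:,::-1])
W=cloud(d,c);z=W[...,2];r=np.hypot(W[...,0]-.476,W[...,1]-.2166)
for lo,hi in((.054,.063),(.037,.044),(.0145,.0195)):
    m=(d>0)&(r<.038)&(z>lo)&(z<hi);q=W[m];n,l,st,ce=cv2.connectedComponentsWithStats(m.astype(np.uint8))
    print(lo,m.sum(),np.median(q[:,2]),[cv2.minAreaRect((W[l==i][:,:2]*1000).astype(np.float32)) for i in range(1,n) if st[i,4]>60])
    A=np.c_[q[:,:2],np.ones(len(q))];print("slope",np.linalg.lstsq(A,q[:,2],rcond=None)[0][:2])
E
```

```text
yaw 139.83 M [ 0.01   0.011 -0.037] [-1.2 -0.9 -0.2] 0.988 0.06608 0.0 [0.4556 0.1967 0.2114]
0.054 528 0.05851451823065997 [((456.2601623535156, 230.91510009765625), (21.778167724609375, 6.483489513397217), 50.54647445678711), ((494.70892333984375, 198.46900939941406), (21.923053741455078, 6.342142581939697), 52.182403564453125)]
slope [-0.01323432 -0.01712594]
0.037 746 0.0404537620159367 [((475.7131042480469, 214.7721710205078), (17.17291259765625, 24.036943435668945), 49.74509048461914)]
slope [-0.02450242 -0.03332466]
0.0145 2524 0.016797145503673498 [((476.232666015625, 214.0704345703125), (56.51802444458008, 50.55120849609375), 55.338321685791016)]
slope [-0.0001942  -0.00074838]
```

View pics/w5.png

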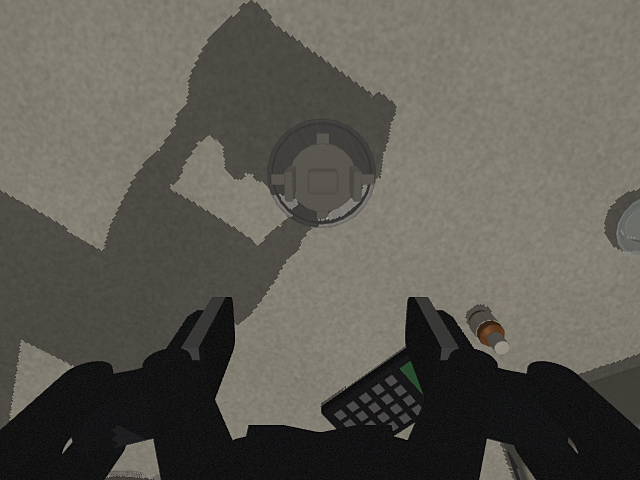

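The cap stands flat in the dish at (322,180), with its axis about 2 mm from the dish's centre. The tabs have sprung out (50 mm between centres) and the robot is clear. Handing in.

```bash
python3 -c "
from rig import robot
print(robot.job_done())"
```

```text
the job is handed in; nothing more can be done
None
```

The cap was unlocked and lifted off the mill, then set down upright and flat in the steel dish about 2 mm from its centre; the job is handed in, but no verdict was returned.

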